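# Pump up the pressure sprayer at the paint shop counter

## Robot

A 6-joint arm with a two-finger parallel gripper is mounted at the origin on the work surface. World frame = base frame: x ahead of the robot, y to its left, z up, the work surface at z = 0. Lengths are in m, angles in degrees, forces in N, time in s.
With the tool pointing down it reaches from about 0.35 to 0.875 m from the base axis. Payload 4.2 kg.
Tool frame: the origin (TCP) lies midway between the tips of the shut fingers; the grasp point (between the pads) lies 19 mm behind it (r.grasp_offset is the distance from the TCP to the grasp point, in m); z points along the fingers, y is the direction in which the jaws open and shut (so a half turn about z gives the same grasp; the last joint's range is limited). The gripper opens to 87 mm and grips with 3 to 60 N. Pads are 19 mm wide; open, the fingers measure 117 mm over their backs; the gripper's body (75 mm by 190 mm) begins 51 mm behind the grasp point.
Start: joints at [-50.099, 22.042, 0.453, 0, -68.411, -14.817], TCP at [0.265, -0.566, 0.223] pointing down, gripper open.
Joint ranges: [-179.83, 179.83], [-69.29, 118.12], [-61.27, 80.66], [-181.25, 117.63], [-171.15, -9.14], [-177.46, 177.46]. Speed limits (degrees/s): [159.86, 159.86, 180, 180, 180, 180].

## Interface

Orientations are given as a 3x3 rotation matrix whose columns are the frame's x, y, z axes.
In Python, from station import r gives the robot as it stands.
- The arm moves only by the shell command python3 -m crank 'ROWS'. ROWS is JSON, a list of rows, each a list of 3 entries, a list of its own where there are three numbers: the closure, from -1 (fully open) to 1 (shut), so that 0 is half open, then the shift along the tool's x, y, z as a fraction of full scale, then the turn, a rotation vector about the tool's x, y, z as a fraction of full scale. In form: [[fingers, [dx, dy, dz], [wx, wy, wz]], ...]. A call has 1 to 8 rows; each row shifts and turns the commanded pose from where the row before left it, along the tool's axes as they then stand; what a row does not reach is not made up. Full scale, the value 1, is 100 mm for a shift and 45 degrees for a turn. A row lasts 1/10 s, in which the tool goes at most 50 mm and 8.59 degrees, less where a joint would pass 70% of its speed; a pose out of reach is approached as far as the arm can. A call with a number of a shift or a turn outside -1 to 1 is refused whole. A call with a gripper value outside its range is refused whole. The fingers move at their own pace and stop on an object; the grip force is fixed at half the most. Time passes only in rows, so rows that do not move let the fingers close. It gives the time, the measured TCP pose, the force and the opening at its end, in the units of the state.
- r.sense(): the state, without advancing time (a new reading comes with each control period).
- r.capture(name): name is "scene" or "top" or "wrist"; returns a dict with "img" (400x640x3 uint8, blue, green, red), "fx", "fy", "cx", "cy" (pixels), "R" (3x3) and "t" (3): a world point X has camera coordinates R X + t. Camera axes: x right, y down, z forward; pixel columns grow to the right and rows downward; lengths in m; the calibration is good to about 2 mm. The wrist camera is an equidistant fisheye: a pixel r from the principal point sees the ray r / f radians off the axis. A picture is of the moment at which its call begins. There is no depth.
- r.finish_job(): hands the job in, once; it reports no verdict.
The state is a dict: "time_s": time; "joints": joint angles; "joint_velocities": joint speeds; "effort": joint torques, N m; "tcp_pos": TCP position; "ee_rot": TCP orientation; "wrist_force": force on the tool from outside, world axes, zero at the start; "moment": the same for the moment, N m; "gripper_width": opening from 0.0 (shut) to 1.0 (fully open).
Only numpy, scipy, OpenCV 4.12 (cv2) and the standard library are available. Lean on these libraries where they do the work, as an engineer would, in place of code of your own. Each camera call takes 0.05 s, during which the arm holds its last target.

## Task

Pump up the pressure sprayer that stands among the things on the counter: press the pump knob on top of it down with the fingertips, one full stroke after another, until the gauge pin on its shoulder stands fully out, and finish with the knob up again. Only press the knob: do not touch the pin, do not lift, tip or shift the sprayer, and leave the other things on the counter where they are.

Things in the scene. Friction and masses are not known exactly. Their poses are not given: they have to be found in the camera images.
- sprayer: Hand pressure sprayer standing loose on the counter, about 1 to 2 kg. Origin: centre of its underside, z up. White round tank 116 mm across, 170 mm high, black screwed head, pump knob on the tank's axis. A black spray arm with a brass nozzle sticks out of the head to 107 mm along +x, 205 mm up; a black curved grip hangs on the -x side, to 105 mm from the axis, 95 to 215 mm up.
- gauge_rim (a point): Top centre of the gauge housing, a black upright cylinder 28 mm across on the tank's shoulder, on the sprayer's -y side, 47 mm from the tank's axis; this point is 190 mm above the counter. The pin rises straight up out of it.
- knob_top (a point): Centre of the flat top of the pump knob. The knob is black, round, 47 mm across (flat part 38 mm across) on a steel rod 12 mm thick; its top stands 284 mm above the counter when it is up and moves with the knob.
- pump (a joint): How far the pump knob is pressed straight down, in m: 0 up, 0.028 fully down. A spring brings it up again when let go; it takes about 6 N at the top, 17 N at the bottom. A full stroke (26 mm or more, and back up) raises the gauge pin by about 2.5 mm, a short one less or not at all. Four to seven full strokes fill it; pumping on after that does no harm (relief valve).
- gauge_pin (a joint): How far the gauge pin stands out of its housing, in m: 0 about flush, 0.016 fully out. It starts anywhere between 0 and about 0.008, rises in steps with pumping only, and keeps its place between strokes (to about 0.3 mm).
- pin_tip (a point): Centre of the top end of the gauge pin, a plain white round plastic pin 14 mm across with two thin grey rings. It is 190 mm above the counter when the pin is in and 206 mm when it is fully out.
- paint_tin: One-litre paint tin, 110 mm across, 120 mm high, closed. Not part of the job. Origin: centre of its underside.
- cleaner_bottle: Hand-cleaner bottle with a lotion pump, 73 mm across, 185 mm high. Not part of the job. Origin: centre of its underside.
- aerosol: Spray can, 66 mm across, 194 mm high. Not part of the job. Origin: centre of its underside.
- tester_pot: Small paint tester pot, 48 mm across, 62 mm high. Not part of the job. Origin: centre of its underside.
- flat_brush: Flat paint brush lying on the counter, about 235 mm long, 52 mm wide, 17 mm high. Not part of the job. Origin: on the counter under it, near its middle.
- fan_deck_open: Fanned-out colour deck, about 210 mm long, 27 mm high. Not part of the job. Origin: on the counter under its middle.
- fan_deck_closed: Closed colour deck, 222 x 60 x 38 mm. Not part of the job. Origin: centre of its underside.

How it is judged (in metres and radians):
On the way, in this order (a step that is already met when the one before it is completed fails the run):
1. the pump knob is pressed a full stroke down (value of joint pump above 0.022 m).
2. the gauge pin stands fully out, raised by pumping (value of joint gauge_pin above 0.015 m), for 0.2 s.
At the end, for the whole second after the job is handed in: The gauge pin stands fully out (at least 15 of its 16 mm), the pump knob is up (within 2 mm), and the sprayer stands upright and at rest within 40 mm of where it was (value of joint gauge_pin above 0.015 m and value of joint pump below 0.002 m and angle between sprayer's own z axis and vertical below 0.05 rad and distance of sprayer from where it was at the start of the episode below 0.04 m and linear speed of sprayer below 0.02 m/s); the robot touches nothing.
It fails at once if the sprayer is lifted or tipped (height (world z) of sprayer above 0.012 m or angle between sprayer's own z axis and vertical above 0.2 rad).
It fails at once if the sprayer is shifted by more than 40 mm (distance of sprayer from where it was at the start of the episode above 0.04 m).
It fails at once if the robot touches the gauge pin (contact force between any of the fingers, the arm and gauge_pin above 0.5 N).
It fails at once if another thing on the counter is moved by more than 30 mm (distance of any of paint_tin, cleaner_bottle, aerosol, tester_pot, flat_brush, fan_deck_open, fan_deck_closed from where it was at the start of the episode above 0.03 m).
It also fails if it takes over 48 s, if anything falls off the work surface, if the arm or the gripper's body presses on something with over 40 N, if the wrist force passes 120 N, or if a joint passes its speed limit or range.

## Working session

There is one attempt and no reset: what is moved stays moved. The work goes in short steps, Python scripts to look and compute and a shell command to move; the robot and the scene stay as the last step left them, time stands still between calls to the robot, and variables do not carry over. Pictures are saved under pics/ and viewed, and the job is handed in when it is done.

```bash
ls; mkdir -p pics
python3 - <<'E'
from station import r
import cv2
s=r.sense();print(s)
for n in("scene","top"):
    c=r.capture(n);cv2.imwrite(f"pics/{n}0.png",c["img"]);print(n,c["fx"],c["fy"],c["cx"],c["cy"],c["R"],c["t"])
E
```

```text
pics
{'time_s': 0.0, 'joints': array([-5.00977654e+01,  2.20905740e+01,  3.80821198e-01, -2.99028255e-02,
       -6.84107365e+01, -1.48165821e+01]), 'joint_velocities': array([ 0.04105299, -0.01836069,  0.01370157,  0.01527317,  0.00623798,
       -0.07836361]), 'effort': array([ 1.09733432e-03, -3.90668321e+01,  1.87403816e+01,  4.21971068e+00,
        1.10417718e-02, -1.74856473e-04]), 'tcp_pos': array([ 0.26475376, -0.56549657,  0.22146632]), 'ee_rot': array([[-9.05756578e-01, -4.23797202e-01, -9.76673673e-04],
       [-4.23798322e-01,  9.05754536e-01,  1.92451101e-03],
       [ 6.90242301e-05,  2.15705117e-03, -9.99997671e-01]]), 'wrist_force': array([-1.32791883, -0.55965526, -0.26243775]), 'moment': array([ 0.02498635,  0.05944928, -0.00074035]), 'gripper_width': 1.0005651674244547}
scene 480.7740549183011 480.7740549183011 314.99391533409096 204.03736797537238 [[ 0.08525509  0.99619533 -0.01806733]
 [ 0.7196156  -0.07410665 -0.69040683]
 [-0.68911897  0.04585916 -0.72319567]] [-0.01082007 -0.27269973  1.67757885]
top 442.7886267772375 442.7886267772375 315.68376599325524 205.05618064317073 [[ 0.01178097 -0.99992918 -0.00168386]
 [-0.99682413 -0.01161172 -0.07878342]
 [ 0.07875829  0.00260666 -0.99689033]] [-0.02312335  0.54378712  0.98499071]
```

View pics/scene0.png

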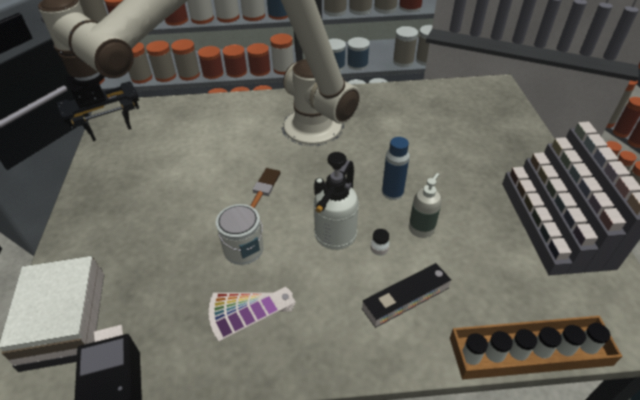

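View pics/top0.png

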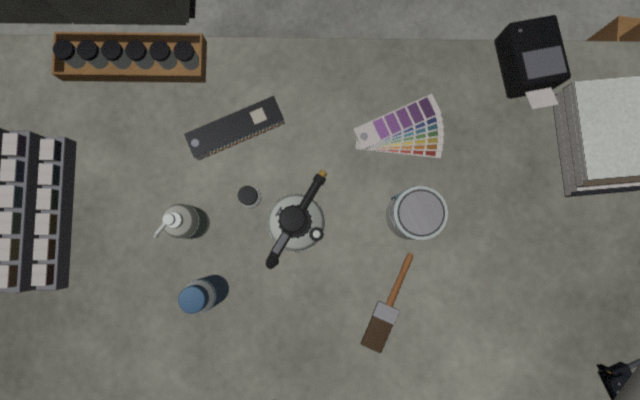

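The top view shows the sprayer with its knob near (292,219), the gauge near (317,234), the brass nozzle near (322,174) and the grip end near (272,261). I'll zoom in and triangulate.

```bash
cat > h.py <<'E'
import numpy as np,cv2
from station import r
def ray(c,u,v):
    d=np.array([(u-c["cx"])/c["fx"],(v-c["cy"])/c["fy"],1.]);R=np.array(c["R"]);t=np.array(c["t"])
    return -R.T@t, R.T@d
def onz(c,u,v,z):
    o,d=ray(c,u,v); return o+d*(z-o[2])/d[2]
def tri(c1,p1,c2,p2):
    o1,d1=ray(c1,*p1);o2,d2=ray(c2,*p2)
    k=np.linalg.lstsq(np.c_[d1,-d2],o2-o1,rcond=None)[0]
    a=o1+k[0]*d1;b=o2+k[1]*d2
    return (a+b)/2,np.linalg.norm(a-b)
def proj(c,X):
    p=np.array(c["R"])@X+np.array(c["t"]);return c["fx"]*p[0]/p[2]+c["cx"],c["fy"]*p[1]/p[2]+c["cy"]
def crop(c,u0,v0,w,h,k,name):
    cv2.imwrite(name,cv2.resize(c["img"][v0:v0+h,u0:u0+w],None,fx=k,fy=k,interpolation=cv2.INTER_CUBIC))
E
python3 - <<'E'
from h import *
c=r.capture("top");crop(c,240,160,120,120,5,"pics/t1.png")
for p,z in(((292,219),.284),((317,234),.19),((322,174),.205),((272,261),.15)):print(onz(c,*p,z))
c=r.capture("scene");crop(c,280,140,120,120,5,"pics/s1.png")
E
```

```text
[0.49940095 0.02193191 0.284     ]
[ 0.47611366 -0.02031189  0.19      ]
[ 0.58782586 -0.02834013  0.205     ]
[0.4227463  0.06733413 0.15      ]
```

View pics/t1.png

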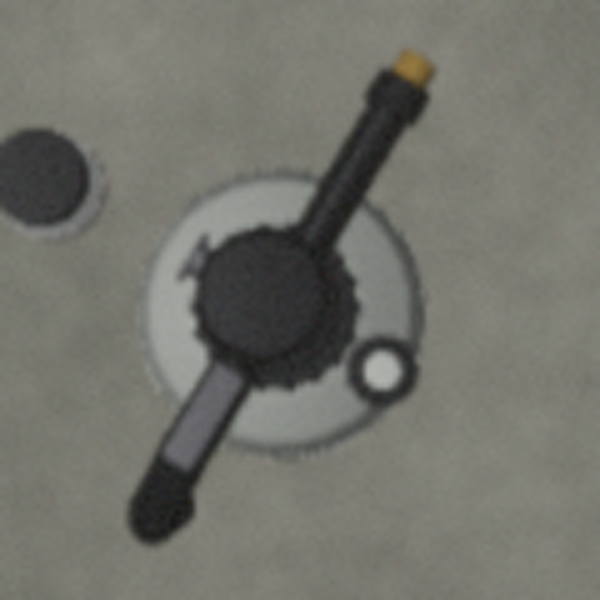

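View pics/s1.png

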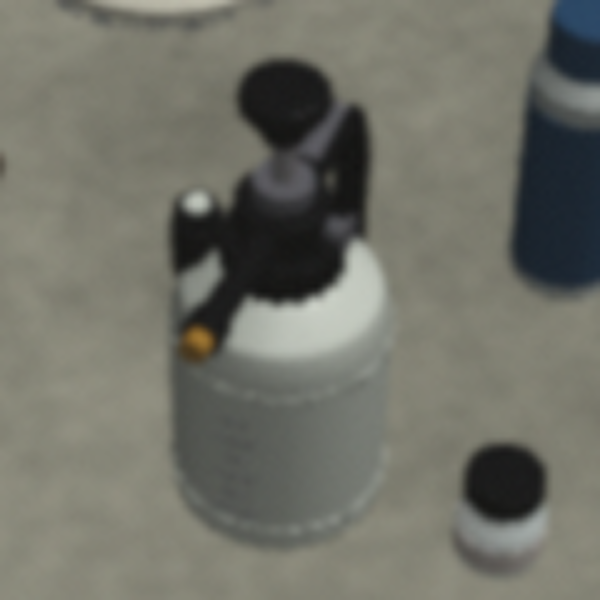

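The top crop shows the knob disc centred at (260,292) and the white pin at (381,371). In the scene crop the knob top is near (285,90) and the pin near (197,203), so the pin is nearly flush.

Run:
```python
from h import *
c=r.capture("top");d=r.capture("scene")
f=lambda p,o:(o[0]+(p[0]+.5)/5-.5,o[1]+(p[1]+.5)/5-.5)
k=f((260,292),(240,160));k2=f((285,90),(280,140))
p=f((381,371),(240,160));p2=f((197,203),(280,140))
print(tri(c,k,d,k2),onz(c,*k,.284));print(tri(c,p,d,p2),onz(c,*p,.194))
n=f((412,68),(240,160));n2=f((197,342),(280,140));print(tri(c,n,d,n2))
s=r.sense();print(s["tcp_pos"],s["ee_rot"].round(4),s["time_s"])
# others
for nm,p,z in(("aer",(192,298),.194),("bot",(172,218),.185),("tin",(421,212),.12)):print(nm,onz(c,*p,z))
```

```text
(array([0.50118199, 0.02335813, 0.28275108]), np.float64(0.0013194467945253426)) [0.50106834 0.02262847 0.284     ]
(array([ 0.47652212, -0.01719768,  0.19046191]), np.float64(0.0017112991503979358)) [ 0.4764065 -0.0180564  0.194    ]
(array([ 0.58889484, -0.02734236,  0.20836539]), np.float64(0.00189564078085663))
[ 0.26491588 -0.56588834  0.22218772] [[-9.057e-01 -4.239e-01 -3.000e-04]
 [-4.239e-01  9.057e-01  6.000e-04]
 [ 1.000e-04  7.000e-04 -1.000e+00]] 0.3
aer [0.35504984 0.20982663 0.194     ]
bot [0.50326452 0.25537164 0.185     ]
tin [ 0.52449157 -0.2326684   0.12      ]
```

The measurements agree. Knob height comes out at 0.283 against the stated 0.284, the pin is 48 mm off the axis, and the nozzle is at the stated radius and height. I'll raise the tool, shut the fingers and move across.

```bash
python3 -m crank '[[1,[0,0,-0.4],[0,0,0]],[1,[0,0,-0.4],[0,0,0]],[1,[0,0,-0.4],[0,0,0]],[1,[0,0,0],[0,0,0]],[1,[-0.33,0.31,0],[0,0,0]],[1,[-0.33,0.31,0],[0,0,0]],[1,[-0.33,0.31,0],[0,0,0]],[1,[-0.33,0.31,0],[0,0,0]]]'
python3 -m crank '[[1,[-0.33,0.31,0],[0,0,0]],[1,[-0.33,0.31,0],[0,0,0]],[1,[-0.33,0.31,0],[0,0,0]],[1,[-0.33,0.31,0],[0,0,0]],[1,[-0.33,0.31,0],[0,0,0]],[1,[-0.33,0.31,0],[0,0,0]],[1,[0,0,0],[0,0,0]],[1,[0,0,0],[0,0,0]]]'
cat > st.py <<'E'
from h import *
s=r.sense();p=s["tcp_pos"];R=s["ee_rot"]
print(p.round(4),R.round(3).tolist(),s["gripper_width"],s["wrist_force"].round(2),s["time_s"])
print("to above knob, tool axes units of 100mm",(R.T@(np.array([.501,.023,p[2]])-p)*10).round(3))
E
python3 st.py
```

```text
time_s: 1.1
tcp_pos: [0.3321, -0.3961, 0.3421]
ee_rot: [[-0.906, -0.423, -0.0], [-0.423, 0.906, 0.0], [0.0, 0.0, -1.0]]
wrist_force: [1.0, 0.6, 0.6]
gripper_width: 0.355
time_s: 1.9
tcp_pos: [0.4325, -0.1444, 0.3422]
ee_rot: [[-0.905, -0.426, -0.001], [-0.426, 0.905, 0.0], [0.0, 0.0, -1.0]]
wrist_force: [-0.1, -0.5, 0.1]
gripper_width: -0.0
[ 0.4325 -0.1444  0.3422] [[-0.905, -0.426, -0.001], [-0.426, 0.905, 0.0], [0.0, 0.0, -1.0]] -0.00018610959023568837 [-0.12 -0.51  0.13] 1.9
to above knob, tool axes units of 100mm [-1.333  1.222 -0.   ]
```

```bash
python3 -m crank '[[1,[-0.33,0.3,0],[0,0,0]],[1,[-0.33,0.3,0],[0,0,0]],[1,[-0.33,0.31,0],[0,0,0]],[1,[-0.33,0.31,0],[0,0,0]],[1,[0,0,0],[0,0,0]],[1,[0,0,0],[0,0,0]]]'
python3 st.py
```

```text
time_s: 2.5
tcp_pos: [0.5003, 0.0206, 0.342]
ee_rot: [[-0.906, -0.424, -0.001], [-0.424, 0.906, -0.001], [0.002, -0.0, -1.0]]
wrist_force: [0.1, 0.0, -0.4]
gripper_width: 0.008
[0.5003 0.0206 0.342 ] [[-0.906, -0.424, -0.001], [-0.424, 0.906, -0.001], [0.002, -0.0, -1.0]] 0.007759431599720546 [ 0.06  0.   -0.41] 2.5
to above knob, tool axes units of 100mm [-0.017  0.019 -0.   ]
```

Next I'll correct the last 2–3 mm, come down to just above the knob at 0.29, and look.

```bash
python3 -m crank '[[1,[-0.02,0.02,0.25],[0,0,0]],[1,[0,0,0.25],[0,0,0]],[1,[0,0,0],[0,0,0]],[1,[0,0,0],[0,0,0]]]'
python3 st.py
python3 - <<'E'
from h import *
crop(r.capture("scene"),270,110,120,120,5,"pics/s2.png")
E
```

```text
time_s: 2.9
tcp_pos: [0.5012, 0.0221, 0.2933]
ee_rot: [[-0.907, -0.422, 0.0], [-0.422, 0.907, -0.001], [-0.0, -0.001, -1.0]]
wrist_force: [-0.3, -1.0, 0.0]
gripper_width: 0.003
[0.5012 0.0221 0.2933] [[-0.907, -0.422, 0.0], [-0.422, 0.907, -0.001], [-0.0, -0.001, -1.0]] 0.003286917313063818 [-0.28 -1.03  0.  ] 2.9
to above knob, tool axes units of 100mm [-0.002  0.009 -0.   ]
```

View pics/s2.png

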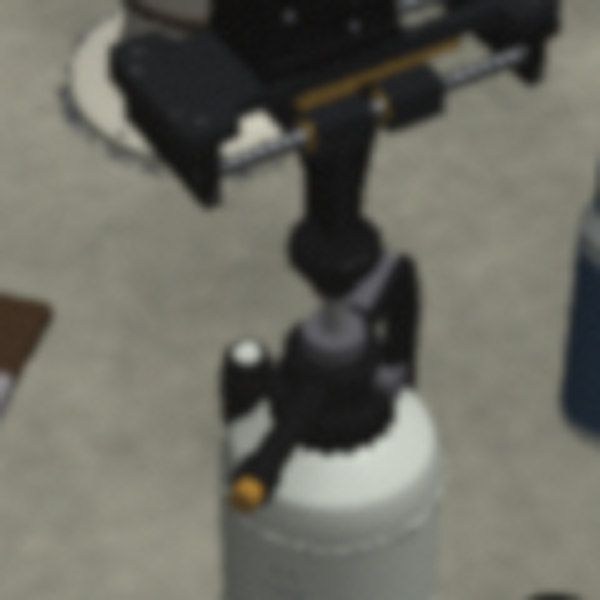

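The fingers (330,200) stand centred over the knob top (335,245), and the pin (247,352) is clear of the gripper. I'll press in stages, watching the force.

```bash
python3 -m crank '[[1,[0,0,0.15],[0,0,0]],[1,[0,0,0],[0,0,0]]]'
python3 -m crank '[[1,[0,0,0.1],[0,0,0]],[1,[0,0,0.08],[0,0,0]],[1,[0,0,0],[0,0,0]]]'
python3 -m crank '[[1,[0,0,0.04],[0,0,0]],[1,[0,0,0],[0,0,0]],[1,[0,0,0],[0,0,0]]]'
python3 st.py
```

```text
time_s: 3.15
tcp_pos: [0.5034, 0.0232, 0.2801]
ee_rot: [[-0.906, -0.424, 0.007], [-0.424, 0.906, 0.0], [-0.006, -0.003, -1.0]]
wrist_force: [2.4, -1.0, 6.3]
gripper_width: 0.007
time_s: 3.45
tcp_pos: [0.5036, 0.0232, 0.2643]
ee_rot: [[-0.905, -0.425, 0.008], [-0.425, 0.905, -0.0], [-0.007, -0.004, -1.0]]
wrist_force: [-0.9, -0.4, 13.5]
gripper_width: 0.005
time_s: 3.75
tcp_pos: [0.5036, 0.0232, 0.2614]
ee_rot: [[-0.905, -0.425, 0.009], [-0.425, 0.905, -0.0], [-0.008, -0.004, -1.0]]
wrist_force: [-2.9, 0.3, 14.2]
gripper_width: 0.005
[0.5036 0.0232 0.2614] [[-0.905, -0.425, 0.009], [-0.425, 0.905, -0.0], [-0.008, -0.004, -1.0]] 0.004750422520437613 [-2.89  0.28 14.19] 3.75
to above knob, tool axes units of 100mm [ 0.024  0.009 -0.   ]
```

```bash
python3 -m crank '[[1,[0,0,0.05],[0,0,0]],[1,[0,0,0],[0,0,0]],[1,[0,0,0],[0,0,0]]]'
python3 -m crank '[[1,[0,0,0.05],[0,0,0]],[1,[0,0,0],[0,0,0]],[1,[0,0,0],[0,0,0]]]'
python3 st.py
```

```text
time_s: 4.05
tcp_pos: [0.5036, 0.0232, 0.2568]
ee_rot: [[-0.905, -0.425, 0.009], [-0.425, 0.905, -0.0], [-0.008, -0.004, -1.0]]
wrist_force: [-4.3, 1.1, 15.2]
gripper_width: 0.004
time_s: 4.35
tcp_pos: [0.5054, 0.023, 0.2564]
ee_rot: [[-0.905, -0.426, 0.016], [-0.426, 0.905, -0.001], [-0.014, -0.008, -1.0]]
wrist_force: [-7.8, 0.8, 30.8]
gripper_width: 0.005
[0.5054 0.023  0.2564] [[-0.905, -0.426, 0.016], [-0.426, 0.905, -0.001], [-0.014, -0.008, -1.0]] 0.005207208946247286 [-7.77  0.82 30.77] 4.35
to above knob, tool axes units of 100mm [ 0.04   0.018 -0.001]
```

It bottomed at z≈0.2565, where the force jumped to 31 N. I'll release and check the pin.

```bash
python3 -m crank '[[1,[0,0,-0.22],[0,0,0]],[1,[0,0,-0.24],[0,0,0]],[1,[0,0,0],[0,0,0]],[1,[0,0,0],[0,0,0]]]'
python3 st.py
python3 - <<'E'
from h import *
crop(r.capture("scene"),270,110,120,120,5,"pics/s3.png")
E
```

```text
time_s: 4.75
tcp_pos: [0.5013, 0.0237, 0.2927]
ee_rot: [[-0.906, -0.424, 0.002], [-0.424, 0.906, 0.001], [-0.002, 0.0, -1.0]]
wrist_force: [0.3, -0.6, -0.4]
gripper_width: 0.005
[0.5013 0.0237 0.2927] [[-0.906, -0.424, 0.002], [-0.424, 0.906, 0.001], [-0.002, 0.0, -1.0]] 0.004967632397017342 [ 0.3  -0.57 -0.42] 4.75
to above knob, tool axes units of 100mm [ 0.006 -0.005 -0.   ]
```

View pics/s3.png

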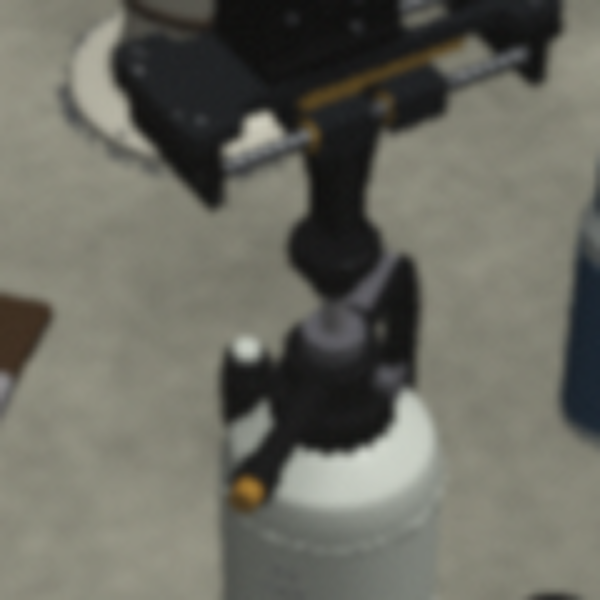

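The pin top rose from about row 352 to 348, the knob is back up and the sprayer hasn't moved. I'll repeat the stroke.

```bash
python3 -m crank '[[1,[0,0,0.15],[0,0,0]],[1,[0,0,0.16],[0,0,0]],[1,[0,0,0.15],[0,0,0]],[1,[0,0,0],[0,0,0]],[1,[0,0,0],[0,0,0]]]'
python3 -m crank '[[1,[0,0,-0.22],[0,0,0]],[1,[0,0,-0.24],[0,0,0]],[1,[0,0,0],[0,0,0]],[1,[0,0,0],[0,0,0]]]'
python3 -m crank '[[1,[0,0,0.15],[0,0,0]],[1,[0,0,0.16],[0,0,0]],[1,[0,0,0.15],[0,0,0]],[1,[0,0,0],[0,0,0]],[1,[0,0,0],[0,0,0]]]'
python3 -m crank '[[1,[0,0,-0.22],[0,0,0]],[1,[0,0,-0.24],[0,0,0]],[1,[0,0,0],[0,0,0]],[1,[0,0,0],[0,0,0]]]'
python3 st.py
python3 - <<'E'
from h import *
crop(r.capture("scene"),270,110,120,120,5,"pics/s4.png")
E
```

```text
time_s: 5.3
tcp_pos: [0.5058, 0.0231, 0.2566]
ee_rot: [[-0.904, -0.427, 0.017], [-0.427, 0.904, -0.002], [-0.014, -0.009, -1.0]]
wrist_force: [-8.6, 2.3, 39.9]
gripper_width: 0.005
time_s: 5.7
tcp_pos: [0.5007, 0.0237, 0.2907]
ee_rot: [[-0.906, -0.424, -0.002], [-0.424, 0.906, 0.0], [0.001, 0.001, -1.0]]
wrist_force: [-0.6, 0.9, 0.5]
gripper_width: 0.007
time_s: 6.2
tcp_pos: [0.5059, 0.0231, 0.2566]
ee_rot: [[-0.904, -0.427, 0.017], [-0.428, 0.904, -0.002], [-0.014, -0.009, -1.0]]
wrist_force: [-9.1, 1.6, 42.8]
gripper_width: 0.007
time_s: 6.6
tcp_pos: [0.5003, 0.0237, 0.2899]
ee_rot: [[-0.906, -0.424, -0.003], [-0.424, 0.906, -0.0], [0.003, 0.001, -1.0]]
wrist_force: [0.6, 0.5, 0.2]
gripper_width: 0.004
[0.5003 0.0237 0.2899] [[-0.906, -0.424, -0.003], [-0.424, 0.906, -0.0], [0.003, 0.001, -1.0]] 0.003980204139609981 [0.6  0.52 0.17] 6.6
to above knob, tool axes units of 100mm [-0.003 -0.009 -0.   ]
```

View pics/s4.png

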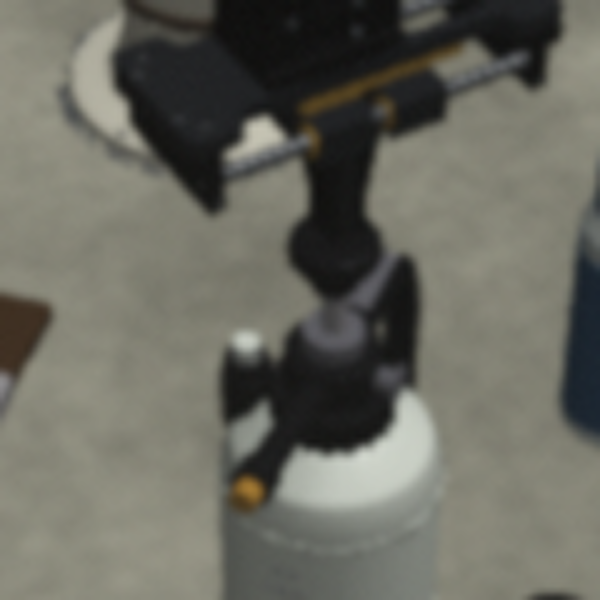

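The pin is still rising, with its top at about row 340. The start height creeps down and the bottom force grows, so I'll shorten the descent a little for the remaining strokes.

```bash
for i in 1; do :; done
python3 -m crank '[[1,[0,0,0.14],[0,0,0]],[1,[0,0,0.14],[0,0,0]],[1,[0,0,0.14],[0,0,0]],[1,[0,0,0],[0,0,0]],[1,[0,0,0],[0,0,0]]]'
python3 -m crank '[[1,[0,0,-0.22],[0,0,0]],[1,[0,0,-0.22],[0,0,0]],[1,[0,0,0],[0,0,0]],[1,[0,0,0],[0,0,0]]]'
python3 -m crank '[[1,[0,0,0.14],[0,0,0]],[1,[0,0,0.14],[0,0,0]],[1,[0,0,0.15],[0,0,0]],[1,[0,0,0],[0,0,0]],[1,[0,0,0],[0,0,0]]]'
python3 -m crank '[[1,[0,0,-0.22],[0,0,0]],[1,[0,0,-0.23],[0,0,0]],[1,[0,0,0],[0,0,0]],[1,[0,0,0],[0,0,0]]]'
python3 st.py
python3 - <<'E'
from h import *
crop(r.capture("scene"),270,110,120,120,5,"pics/s5.png")
E
```

```text
time_s: 7.15
tcp_pos: [0.5038, 0.0231, 0.2565]
ee_rot: [[-0.905, -0.426, 0.01], [-0.426, 0.905, -0.002], [-0.008, -0.006, -1.0]]
wrist_force: [-7.6, 1.7, 30.9]
gripper_width: 0.005
time_s: 7.55
tcp_pos: [0.5004, 0.0237, 0.2917]
ee_rot: [[-0.906, -0.424, -0.003], [-0.424, 0.906, -0.0], [0.003, 0.001, -1.0]]
wrist_force: [-0.0, -0.4, -0.3]
gripper_width: 0.005
time_s: 8.05
tcp_pos: [0.5034, 0.0232, 0.2565]
ee_rot: [[-0.905, -0.426, 0.008], [-0.426, 0.905, -0.002], [-0.007, -0.005, -1.0]]
wrist_force: [-6.1, 1.5, 29.4]
gripper_width: 0.003
time_s: 8.45
tcp_pos: [0.5002, 0.0237, 0.2934]
ee_rot: [[-0.906, -0.424, -0.004], [-0.424, 0.906, -0.0], [0.004, 0.001, -1.0]]
wrist_force: [-0.1, 0.2, -1.0]
gripper_width: 0.005
[0.5002 0.0237 0.2934] [[-0.906, -0.424, -0.004], [-0.424, 0.906, -0.0], [0.004, 0.001, -1.0]] 0.0052111501463214865 [-0.13  0.16 -1.04] 8.45
to above knob, tool axes units of 100mm [-0.004 -0.009 -0.   ]
```

View pics/s5.png

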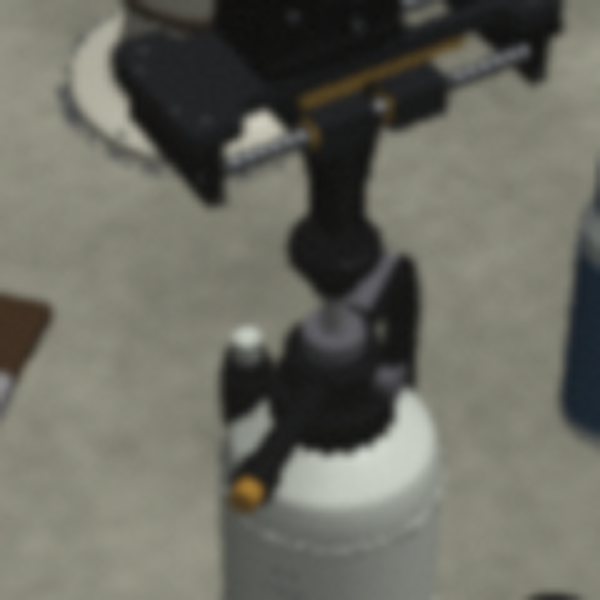

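After 5 strokes the pin top is at about row 335 and its first grey ring shows. Extra strokes do no harm, so I'll add three more.

```bash
python3 -m crank '[[1,[0,0,0.15],[0,0,0]],[1,[0,0,0.15],[0,0,0]],[1,[0,0,0.15],[0,0,0]],[1,[0,0,0],[0,0,0]],[1,[0,0,0],[0,0,0]]]'
python3 -m crank '[[1,[0,0,-0.22],[0,0,0]],[1,[0,0,-0.23],[0,0,0]],[1,[0,0,0],[0,0,0]],[1,[0,0,0],[0,0,0]]]'
python3 -m crank '[[1,[0,0,0.15],[0,0,0]],[1,[0,0,0.15],[0,0,0]],[1,[0,0,0.15],[0,0,0]],[1,[0,0,0],[0,0,0]],[1,[0,0,0],[0,0,0]]]'
python3 -m crank '[[1,[0,0,-0.22],[0,0,0]],[1,[0,0,-0.23],[0,0,0]],[1,[0,0,0],[0,0,0]],[1,[0,0,0],[0,0,0]]]'
python3 - <<'E'
from h import *
crop(r.capture("scene"),270,110,120,120,5,"pics/s6.png")
E
python3 -m crank '[[1,[0,0,0.15],[0,0,0]],[1,[0,0,0.15],[0,0,0]],[1,[0,0,0.15],[0,0,0]],[1,[0,0,0],[0,0,0]],[1,[0,0,0],[0,0,0]]]'
python3 -m crank '[[1,[0,0,-0.22],[0,0,0]],[1,[0,0,-0.23],[0,0,0]],[1,[0,0,0],[0,0,0]],[1,[0,0,0],[0,0,0]]]'
python3 st.py
python3 - <<'E'
from h import *
c=r.capture("scene");crop(c,270,110,120,120,5,"pics/s7.png")
a=cv2.imread("pics/s6.png");b=cv2.imread("pics/s7.png");cv2.imwrite("pics/pair.png",cv2.hconcat([cv2.resize(x[290:430,180:320],None,fx=2.8,fy=2.8) for x in(a,b)]))
E
```

```text
time_s: 9.0
tcp_pos: [0.5034, 0.0233, 0.2564]
ee_rot: [[-0.905, -0.426, 0.008], [-0.426, 0.905, -0.002], [-0.007, -0.005, -1.0]]
wrist_force: [-6.5, 2.1, 27.5]
gripper_width: 0.006
time_s: 9.4
tcp_pos: [0.5003, 0.0237, 0.2936]
ee_rot: [[-0.906, -0.424, -0.003], [-0.424, 0.906, -0.0], [0.003, 0.001, -1.0]]
wrist_force: [-0.3, 0.1, 0.4]
gripper_width: 0.008
time_s: 9.9
tcp_pos: [0.5034, 0.0233, 0.2565]
ee_rot: [[-0.905, -0.426, 0.008], [-0.426, 0.905, -0.002], [-0.007, -0.005, -1.0]]
wrist_force: [-6.4, 2.0, 28.6]
gripper_width: 0.002
time_s: 10.3
tcp_pos: [0.5002, 0.0237, 0.2934]
ee_rot: [[-0.906, -0.424, -0.004], [-0.424, 0.906, -0.0], [0.004, 0.001, -1.0]]
wrist_force: [0.6, 0.5, -1.1]
gripper_width: 0.004
time_s: 10.85
tcp_pos: [0.5034, 0.0232, 0.2565]
ee_rot: [[-0.905, -0.426, 0.008], [-0.426, 0.905, -0.002], [-0.007, -0.005, -1.0]]
wrist_force: [-7.5, 1.6, 27.6]
gripper_width: 0.002
time_s: 11.25
tcp_pos: [0.5003, 0.0237, 0.2936]
ee_rot: [[-0.906, -0.424, -0.003], [-0.424, 0.906, -0.0], [0.003, 0.001, -1.0]]
wrist_force: [0.6, 0.4, -1.0]
gripper_width: 0.007
[0.5003 0.0237 0.2936] [[-0.906, -0.424, -0.003], [-0.424, 0.906, -0.0], [0.003, 0.001, -1.0]] 0.007396348094991 [ 0.64  0.4  -1.04] 11.25
to above knob, tool axes units of 100mm [-0.003 -0.009 -0.   ]
```

View pics/pair.png

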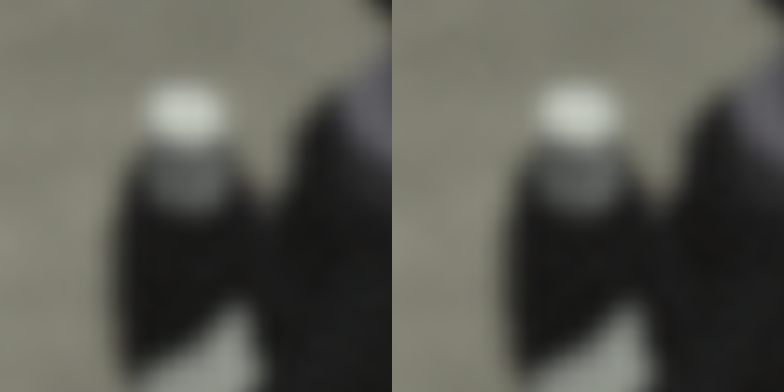

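Strokes 7 and 8 show the same pin position, so it has stopped rising. I'll retreat upward and check the height numerically.

```bash
python3 -m crank '[[1,[0,0,-0.4],[0,0,0]],[1,[0,0,-0.4],[0,0,0]],[1,[0,0,0],[0,0,0]],[1,[0,0,0],[0,0,0]]]'
python3 - <<'E'
from h import *
c=r.capture("scene")
for n,u0 in(("pics/scene0.png",0),(None,1)):
    im=cv2.imread(n) if n else c["img"]
    g=im[160:192,308:330].min(2).astype(int)
    cols=g[:, 9:13].mean(1).astype(int);print(list(zip(range(160,192),cols)))
for z in(.190,.1975,.2035,.206):print(z,proj(c,np.array([.4765,-.0175,z])))
crop(c,270,100,120,120,5,"pics/s8.png")
t=r.capture("top");crop(t,240,160,120,120,5,"pics/t8.png");cv2.imwrite("pics/topend.png",t["img"])
print(r.sense()["tcp_pos"],r.sense()["time_s"])
E
```

```text
time_s: 11.7
tcp_pos: [0.501, 0.0239, 0.3742]
ee_rot: [[-0.906, -0.424, -0.002], [-0.424, 0.906, 0.0], [0.002, 0.001, -1.0]]
wrist_force: [0.7, -0.8, -0.9]
gripper_width: 0.006
[(160, np.int64(109)), (161, np.int64(106)), (162, np.int64(103)), (163, np.int64(101)), (164, np.int64(100)), (165, np.int64(101)), (166, np.int64(103)), (167, np.int64(103)), (168, np.int64(103)), (169, np.int64(102)), (170, np.int64(102)), (171, np.int64(103)), (172, np.int64(105)), (173, np.int64(107)), (174, np.int64(107)), (175, np.int64(109)), (176, np.int64(109)), (177, np.int64(108)), (178, np.int64(126)), (179, np.int64(157)), (180, np.int64(168)), (181, np.int64(149)), (182, np.int64(101)), (183, np.int64(50)), (184, np.int64(26)), (185, np.int64(23)), (186, np.int64(24)), (187, np.int64(23)), (188, np.int64(21)), (189, np.int64(21)), (190, np.int64(24)), (191, np.int64(32))]
[(160, np.int64(111)), (161, np.int64(109)), (162, np.int64(105)), (163, np.int64(102)), (164, np.int64(103)), (165, np.int64(104)), (166, np.int64(105)), (167, np.int64(107)), (168, np.int64(106)), (169, np.int64(105)), (170, np.int64(105)), (171, np.int64(106)), (172, np.int64(108)), (173, np.int64(121)), (174, np.int64(152)), (175, np.int64(177)), (176, np.int64(179)), (177, np.int64(155)), (178, np.int64(114)), (179, np.int64(89)), (180, np.int64(82)), (181, np.int64(80)), (182, np.int64(65)), (183, np.int64(42)), (184, np.int64(26)), (185, np.int64(24)), (186, np.int64(25)), (187, np.int64(24)), (188, np.int64(22)), (189, np.int64(23)), (190, np.int64(24)), (191, np.int64(33))]
0.19 (np.float64(318.5422492883581), np.float64(180.34281829455713))
0.1975 (np.float64(318.5041753085919), np.float64(178.17125672692947))
0.2035 (np.float64(318.4734685663196), np.float64(176.41988789721518))
0.206 (np.float64(318.46060851793663), np.float64(175.68641094004744))
[0.50042082 0.02369116 0.3730611 ] 11.8
```

View pics/s8.png

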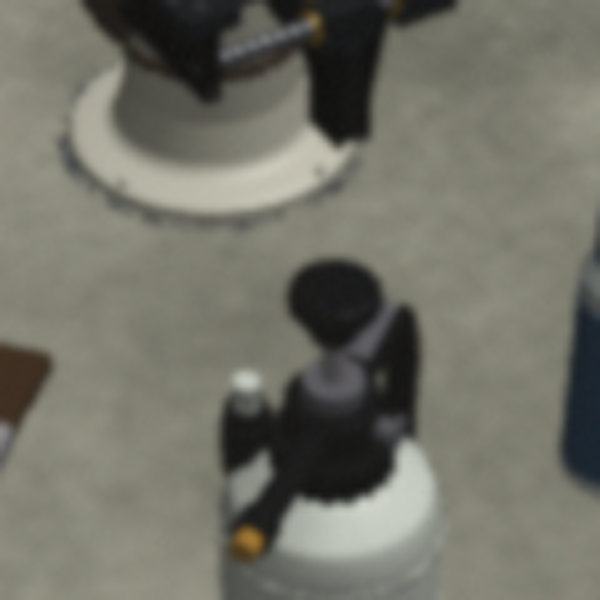

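View pics/topend.png

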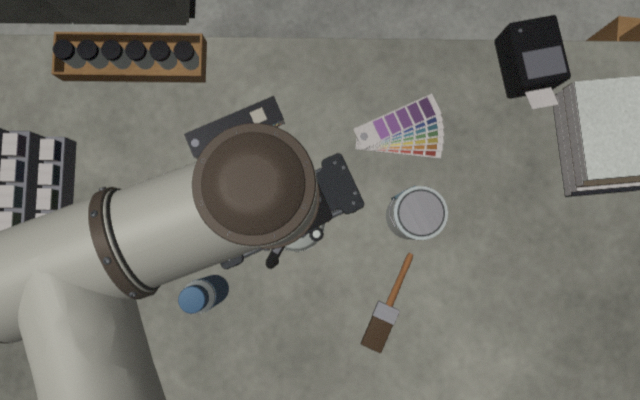

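The pin-top centre is at row 175.6, and 0.206 m predicts 175.7. The knob top is back at (336.5,157), as at the start. The sprayer and the visible neighbours stand where they were, and the arm is clear by about 90 mm.

```bash
python3 -c "
from station import r
print(r.finish_job())"
```

```text
the job is handed in; nothing more can be done
None
```

I pumped the sprayer with eight full strokes of the shut fingertips, lifted clear and handed the job in at about 12 s of the 48 s allowed. No verdict is reported on hand-in.

- **Strokes:** every stroke bottomed out at a tool height of about 0.2565 m. That is about 27.5 mm of travel, with a vertical push of 27 to 43 N, well under the 120 N wrist limit.
- **Gauge pin:** it is at about 206 mm, fully out. The last camera view puts its top at row 175.6, against 175.7 predicted for 206 mm, and it did not rise between strokes 7 and 8.
- **Knob:** it is back up, at the same place in the scene view as before pumping.
- **Sprayer:** it shows no visible shift in the scene view.
- **Other things on the counter:** the ones I could see had not moved. In the final top view the arm hid the cleaner bottle, the tester pot and part of the closed deck, so I did not check those. The gripper stayed above them throughout.
- **Anomaly:** under load the tool drifted 3 to 5 mm sideways, with 6 to 9 N of side force. The tool came back to within about 1 mm after each release.

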